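# Spin-test an index disc and brake it on its red mark

### The job

Spin-test the index disc: flick it anticlockwise (seen from above) with a fingertip, for instance against one of its black posts, and let it run on by itself, untouched, until the red sector has gone past the yellow pointer at least twice. Then, while it is still turning, brake it gently with a fingertip pressed on its flat top, so that where it first stops the pointer points into the red sector. The program finishes while the fingertip still presses lightly on the flat top; lift nothing, and leave the things round the disc where they are.

Things in the scene. Friction and masses are not known exactly. Their poses are not given: they have to be found in the camera images.
- stand: Grey round stand of the index disc (foot 170 mm across; it does not shift). Origin: centre of its underside, 2 mm above the bench top, right under the disc's axle; z up. A bracket at its -x side carries the yellow pointer, 115 mm from the axle and up to 55 mm high (outside the disc's rim).
- index_disc (a joint): Turn of the index disc on its upright axle, rad; grows anticlockwise seen from above, counts on over many turns, no stops. At every multiple of 2 pi the red sector's middle is at the pointer. Very free bearing: untouched, it loses 12 to 18 % of its speed each second and would creep on for over half a minute. A fingertip pressed on the rim with a few N stops it almost at once (0.02 to 0.2 s).
- disc_centre (a point): On the axle at the height of the disc's flat top, 48 mm above the bench; x and y turn with the disc. The disc is 190 mm across, 8 mm thick, bright in the middle, heavy: inertia about 0.008 kg m2; its dark hub is 18 mm in radius and rises 10 mm above the flat top. Its flat top outside the posts, from 57 to 95 mm from the axle, is bare dark rubber, good for braking from above.
- post_0 (a point): Top of one of three upright black rubber posts on the disc, 12 mm thick, 28 mm tall (top 76 mm above the bench), 42 mm from the axle, 120 degrees apart. This one lies 60 degrees anticlockwise from disc_centre's x axis.
- post_1 (a point): Top of one of three upright black rubber posts on the disc, 12 mm thick, 28 mm tall (top 76 mm above the bench), 42 mm from the axle, 120 degrees apart. This one lies 180 degrees anticlockwise from disc_centre's x axis, in line with the red sector.
- post_2 (a point): Top of one of three upright black rubber posts on the disc, 12 mm thick, 28 mm tall (top 76 mm above the bench), 42 mm from the axle, 120 degrees apart. This one lies 300 degrees anticlockwise from disc_centre's x axis.
- red_mark (a point): Middle of the red sector at the disc's rim, 95 mm from the axle, at the height of the disc's flat top. The sector is 0.6 rad (34 degrees) wide and reaches from 60 to 94 mm from the axle.
- pointer (a point): Where the yellow pointer points: at the disc's rim, 95 mm from the axle on the stand's -x side, at the height of the disc's flat top.
- tape_black: Bystander: roll of black tape lying flat, 66 mm across, 19 mm high, origin at the middle of its underside. To be left alone.
- wick_spool: Bystander: small yellow spool lying flat, 42 mm across, 10 mm high, origin at the middle of its underside. To be left alone.
- cell_0: Bystander: black and copper battery cell lying down, 52 mm long, 14 mm thick, origin at the middle of its underside. To be left alone.
- pliers_yellow: Bystander: pliers with yellow handles lying flat, 123 mm long, 10 mm high, origin at the middle of its underside. To be left alone.
- board_green: Bystander: green circuit board lying on the teal mat, 52 x 74 mm, 13 mm high, origin at the middle of its underside. To be left alone.
- cement_can: Bystander: small black and white can, 50 mm across, 78 mm tall, origin at the middle of its underside. To be left alone.

How it is judged:
By the outcome, as a careful person would: the job done as asked, in the order asked, and still so for the second after the job is handed in, while the arm keeps its last pose, push and grip.
It also fails if it takes over 58 s, if anything falls off the work surface, if the arm or the gripper's body presses on something with over 40 N, if the wrist force passes 120 N, or if a joint passes its speed limit or range.

### The arm

A 6-joint arm with a two-finger parallel gripper is mounted at the origin on a cart in front of the work surface, level with it; the furniture and walls round the work are solid. World frame = base frame: x ahead of the robot, y to its left, z up, the work surface at z = 0. Lengths are in m, angles in degrees, forces in N, time in s.
With the tool pointing down it reaches from about 0.375 to 0.9 m from the base axis. Payload 3.1 kg.
Tool frame: the origin (TCP) lies at the very end of the fingers, on their centre line; the grasp point (between the pads) lies 19 mm behind it; z points along the fingers, y is the line along which they close (so a half turn about z gives the same grasp; the last joint's range is limited). The gripper opens to 87 mm and grips with 3 to 60 N. Pads are 19 mm wide; open, the fingers measure 117 mm over their backs; the gripper's body (75 mm by 190 mm) begins 51 mm behind the grasp point.
Start: joints at [-75.602, 30.224, 82.088, -0, 67.689, -10.227], TCP at [0.26, -0.568, 0.2] pointing down, gripper open.
Joint ranges: [-176.69, 176.69], [-43.24, 126.21], [12.49, 139.97], [-82, 262], [0, 151.66], [-163.58, 163.58]. Speed limits (degrees/s): [159.86, 159.86, 180, 180, 180, 180].

### API

Orientations are given as a 3x3 rotation matrix whose columns are the frame's x, y, z axes.
In Python, from rig import * gives the robot as it stands.
- The arm moves only by the tool jog_arm, never from a script. Its arguments are lists of equal length, an entry for each row: "delta_pos": the shift along the world's x, y, z in cm, a list of three; "turn": the turn about the world's z in degrees; "grip": the closure, from 0 (fully open) to 1 (shut). In form: {"delta_pos": [[x, y, z], ...], "turn": [turn, ...], "grip": [grip, ...]}. A call has 1 to 12 rows; each row is the pose to reach, as a shift and turn from the pose commanded when the call began; what a row does not reach only later rows make up. A row lasts 1/8 s, in which the tool goes at most 62.5 mm and 10.7 degrees, less where a joint would pass 70% of its speed; a pose out of reach is approached as far as the arm can. A call with a gripper value outside its range is refused whole. The fingers move at their own pace and stop on an object; the grip force is fixed at half the most. Time passes only in rows, so rows that repeat a pose let the fingers close. It gives the time, the measured TCP pose, the force, the opening and the grip force at its end, in the units of the state.
- read_state(): the state, without advancing time (a new reading comes with each control period).
- capture(name): name is "side" or "top" or "wrist"; returns a dict with "color" (400x640x3 uint8, blue, green, red), "fovy" (degrees; the focal length in pixels is half the picture's height over the tangent of half this angle, whatever the lens; pixels are square), "cx", "cy" (the principal point, pixels), "k1" (the pictures are not rectified: a ray, as slopes to the right and down, at radius r is drawn at 1 + k1 r^2 times it, then the intrinsics apply), "camera_from_world" (4x4, takes a point from world to camera coordinates). Camera axes: x right, y up, looking along -z (the intrinsics and any distortion apply to the point x, -y, -z); pixel columns grow to the right and rows downward; lengths in m; the calibration is good to about 2 mm. A picture is of the moment at which its call begins. There is no depth.
- hand_in(): hands the job in; it is judged then, once.
The state is a dict: "time_s": time; "joint_positions": joint angles; "qvel": joint speeds; "tau": joint torques, N m; "position": TCP position; "tcp_rot": TCP orientation; "force": force on the tool from outside, world axes, zero at the start; "moment": the same for the moment, N m; "opening": opening from 0.0 (shut) to 1.0 (fully open); "grasp_force": force on a finger pad.
Only numpy, scipy, OpenCV 4.12 (cv2) and the standard library are available. Lean on these libraries where they do the work, as an engineer would, in place of code of your own. Each camera call takes 0.05 s, during which the arm holds its last target. There are 200 camera calls.

## Working session

There is one attempt and no reset: what is moved stays moved. The work goes in short steps, Python scripts to look and compute and a tool call to move; the robot and the scene stay as the last step left them, time stands still between calls to the robot, and variables do not carry over. Pictures are saved under pics/ and viewed, at most 10 in all, crops included, and the job is handed in when it is done.

Besides the shell and the picture viewer there is one more tool, called after "Call:" as name(argument=value, ...), one argument or row to a line, values as JSON. jog_arm: Moves the arm, as the interface text tells. Its arguments: {"type":"object","properties":{"delta_pos":{"type":"array"},"turn":{"type":"array"},"grip":{"type":"array"}},"required":["delta_pos","turn","grip"]}

```bash
mkdir -p pics; ls
cat > h.py <<'E'
from rig import *
import numpy as np, cv2
def cam(n):
    c=capture(n); c['f']=200/np.tan(np.radians(c['fovy'])/2); return c
def proj(c,P):
    p=c['camera_from_world']@np.r_[P,1]; s=np.array([p[0],-p[1]])/-p[2]
    s=s*(1+c['k1']*(s@s)); return s*c['f']+[c['cx'],c['cy']]
def ray(c,u,v):
    d=(np.array([u,v])-[c['cx'],c['cy']])/c['f']; s=d.copy()
    for _ in range(20): s=d/(1+c['k1']*(s@s))
    M=np.linalg.inv(c['camera_from_world']); r=M[:3,:3]@[s[0],-s[1],-1]; return M[:3,3],r
def atz(c,u,v,z):
    o,r=ray(c,u,v); return o+r*(z-o[2])/r[2]
E
python3 - <<'E'
from h import *
for n in('top','side'):
    c=cam(n); cv2.imwrite(f'pics/{n}0.png',c['color']); print(n,c['f'],c['cx'],c['cy'],c['k1'],np.round(np.linalg.inv(c['camera_from_world']),3).tolist())
s=read_state(); print(s)
E
```

```text
pics
top 392.8140185914806 325.8519714625139 200.38743927396672 -0.014867199637516768 [[0.026, 0.998, -0.055, 0.458], [-1.0, 0.026, 0.001, 0.249], [0.003, 0.055, 0.998, 1.002], [0.0, 0.0, 0.0, 1.0]]
side 480.6988163505185 312.00018235933015 198.833091587441 -0.07797196514435696 [[-0.096, 0.586, -0.805, -0.431], [-0.995, -0.065, 0.072, 0.345], [-0.01, 0.808, 0.589, 0.793], [0.0, 0.0, 0.0, 1.0]]
{'time_s': 0.1, 'joint_positions': array([-7.56027009e+01,  3.02726913e+01,  8.21489398e+01, -9.20830634e-04,
        6.76894126e+01, -1.02274713e+01]), 'qvel': array([ 0.0102233 , -0.12212313, -0.14716612, -0.09557412, -0.00681707,
        0.00175504]), 'tau': array([ 7.14784528e-04, -4.40984809e+01, -1.77151072e+01,  6.34855963e-02,
        5.33721037e-02, -4.68490680e-05]), 'position': array([ 0.26026443, -0.5674601 ,  0.19878028]), 'tcp_rot': array([[ 9.09053589e-01,  4.16678925e-01, -4.96293248e-04],
       [ 4.16679090e-01, -9.09051718e-01,  1.87351501e-03],
       [ 3.29497991e-04, -1.90992056e-03, -9.99998122e-01]]), 'force': array([-0.13130484,  0.95521526,  0.01825529]), 'moment': array([ 0.04706318, -0.04178759, -0.01514114]), 'grasp_force': 0.0, 'opening': 0.9965604279543526}
```

View pics/top0.png

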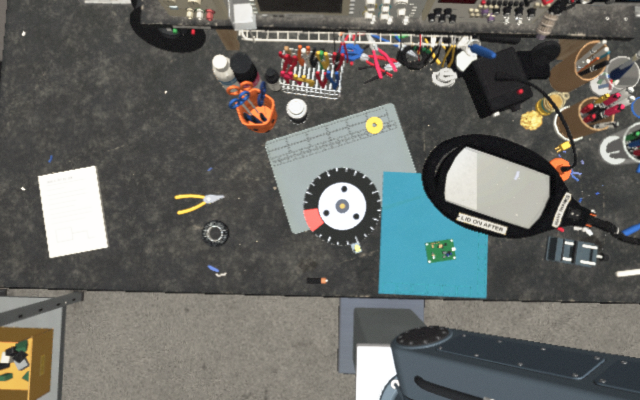

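View pics/side0.png

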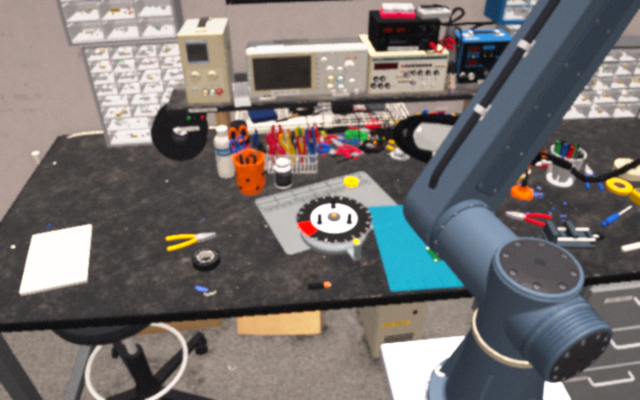

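Run:
```python
from h import *
a=cv2.imread('pics/top0.png')[150:270,290:400]; b=cv2.imread('pics/side0.png')[180:280,280:390]
a=cv2.resize(a,None,fx=4.8,fy=4.8,interpolation=2)[:, :400*2]
cv2.imwrite('pics/tc.png',a); cv2.imwrite('pics/sc.png',cv2.resize(b,None,fx=6,fy=6,interpolation=2))
c=cam('top'); s=cam('side')
C=atz(c,343,206,.058);print(C,proj(s,C))
print(atz(c,358,246,.055))
```

```text
[0.49725986 0.20611053 0.058     ] [334.64035424 215.288623  ]
[0.40227461 0.16769094 0.055     ]
```

View pics/tc.png

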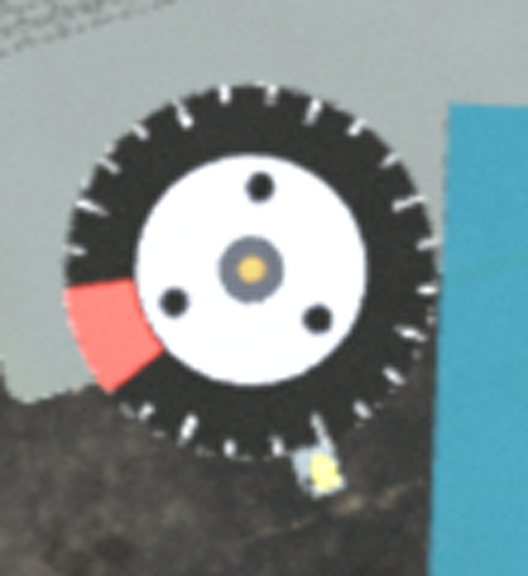

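View pics/sc.png

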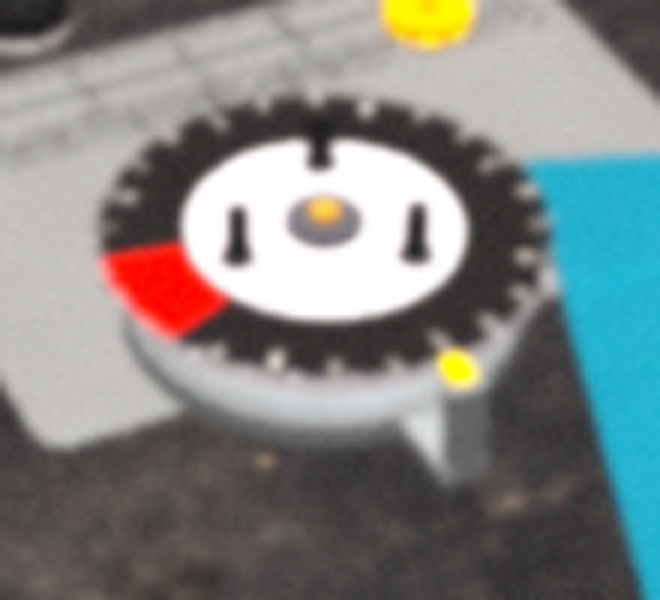

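```bash
cat >> h.py <<'E'
def tri(c,p,s,q):
    o1,d1=ray(c,*p);o2,d2=ray(s,*q);d1/=np.linalg.norm(d1);d2/=np.linalg.norm(d2)
    t=np.linalg.lstsq(np.c_[d1,-d2],o2-o1,rcond=None)[0];a=o1+t[0]*d1;b=o2+t[1]*d2
    return np.round((a+b)/2,4),np.linalg.norm(a-b)
E
python3 - <<'E'
from h import *
c=cam('top'); s=cam('side')
print('hub',tri(c,(342.3,206),s,(334.2,214.7)))
T=lambda u,v:(290+u/4.8,150+v/4.8); S=lambda u,v:(280+u/6,180+v/6)
P=[((260,186),(319,127)),((174,301),(238,209)),((318,319),(415,207)),((322,470),(459,368))]
for p,q in P: print(tri(c,T(*p),s,S(*q)))
C=tri(c,(342.3,206),s,(334.2,214.7))[0]
# disc ring: rim ellipse centre check on z=.048
R=np.array([atz(c,*T(*p),.048) for p in[(66,270),(436,270),(251,85),(251,457),(105,335)]]);print(R.round(4))
print('lamp',tri(c,(424,180),s,(389,130)))
for z in(0,.1,.2,.3,.4): print(z,proj(s,atz(c,424,180,z)),atz(c,424,180,z),atz(c,490,236,z))
b=s['color'][100:220,370:500]; cv2.imwrite('pics/lamp.png',cv2.resize(b,None,fx=5,fy=5))
E
```

```text
hub (array([0.4971, 0.2076, 0.0601]), np.float64(0.0006150511213822922))
(array([0.5377, 0.2048, 0.0717]), np.float64(0.00027999973300831254))
(array([0.4796, 0.2457, 0.0765]), np.float64(0.000692094354368531))
(array([0.4726, 0.1748, 0.0769]), np.float64(0.0008312705941207622))
(array([0.3976, 0.1691, 0.0556]), np.float64(0.0014971033536911092))
[[0.4946 0.301  0.048 ]
 [0.4995 0.1136 0.048 ]
 [0.5913 0.2096 0.048 ]
 [0.4028 0.2051 0.048 ]
 [0.4622 0.2803 0.048 ]]
lamp (array([0.5424, 0.0699, 0.2645]), np.float64(0.012194094910472797))
0 [406.94601635 210.04963242] [ 0.57188899 -0.00280484  0.        ] [ 0.4329105  -0.17349539  0.        ]
0.1 [402.65286037 182.4269483 ] [0.56047764 0.02233043 0.1       ] [ 0.43537024 -0.13132393  0.1       ]
0.2 [397.78543597 151.48850984] [0.54906629 0.0474657  0.2       ] [ 0.43782998 -0.08915247  0.2       ]
0.3 [392.23333486 116.6742238 ] [0.53765494 0.07260097 0.3       ] [ 0.44028972 -0.04698102  0.3       ]
0.4 [385.85957772  77.31679192] [0.52624359 0.09773624 0.4       ] [ 0.44274945 -0.00480956  0.4       ]
```

View pics/lamp.png

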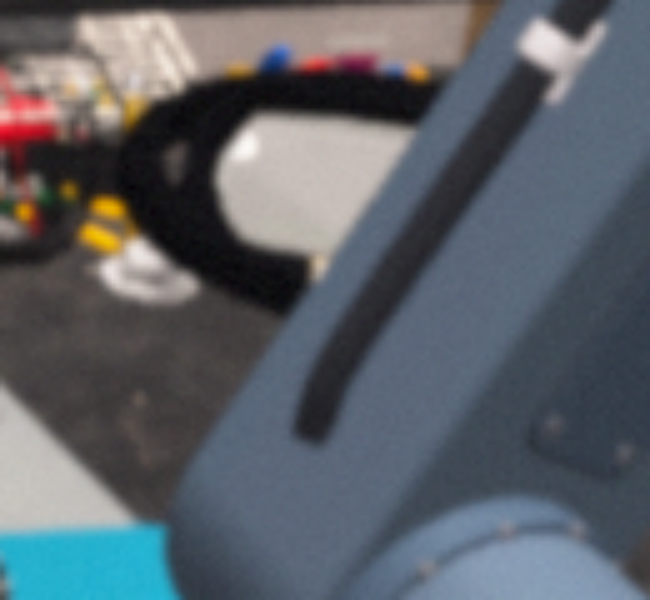

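Call:
jog_arm(
  delta_pos=[
    [-9,18.3,20],
    [-9,18.3,20],
    [-9,18.3,20],
    [-9,18.3,20],
    [-9,18.3,20],
    [3.7,27.1,20],
    [3.7,27.1,20],
    [3.7,27.1,20],
    [12.1,39.1,20],
    [12.1,39.1,20],
    [12.1,39.1,20],
    [12.1,39.1,20],
  ],
  turn=[0,0,0,0,0,20,20,20,40,40,40,40],
  grip=[1,1,1,1,1,1,1,1,1,1,1,1],
)

```text
time_s: 1.8
position: [0.3818, -0.1758, 0.3997]
tcp_rot: [[0.425, 0.905, 0.0], [0.905, -0.425, -0.0], [-0.0, 0.0, -1.0]]
force: [-0.1, 0.0, 0.2]
opening: 0.006
grasp_force: 0.0
```

Call:
jog_arm(
  delta_pos=[
    [3.7,14,0],
    [3.7,14,0],
    [3.7,14,0],
    [2.5,28.6,0],
    [2.5,28.6,0],
    [2.5,28.6,0],
    [5.9,45.7,0],
    [5.9,45.7,0],
    [5.9,45.7,0],
    [13.5,44,-15],
    [13.5,44,-15],
    [13.5,44,-15],
  ],
  turn=[20,20,20,40,40,40,50,50,50,50,50,50],
  grip=[1,1,1,1,1,1,1,1,1,1,1,1],
)

```text
time_s: 3.3
position: [0.5173, 0.2608, 0.2468]
tcp_rot: [[-0.415, 0.91, -0.002], [0.91, 0.415, -0.002], [-0.0, -0.003, -1.0]]
force: [-0.1, 0.6, -0.2]
opening: 0.002
grasp_force: 0.0
```

Run:
```python
from h import *
print(read_state()['position'],read_state()['joint_positions'].round(1))
ims=[cam(n)['color'] for n in('top','side','wrist')]
cv2.imwrite('pics/p2.png',np.vstack([np.hstack([ims[0][120:320,200:500],ims[1][150:350,200:500]]),cv2.resize(np.hstack([ims[2],ims[2]*0])[:, :960],(600,250))]))
```

```text
[0.51729593 0.26081663 0.2468164 ] [15.7 23.8 85.5 -0.1 70.9 -8.8]
```

View pics/p2.png

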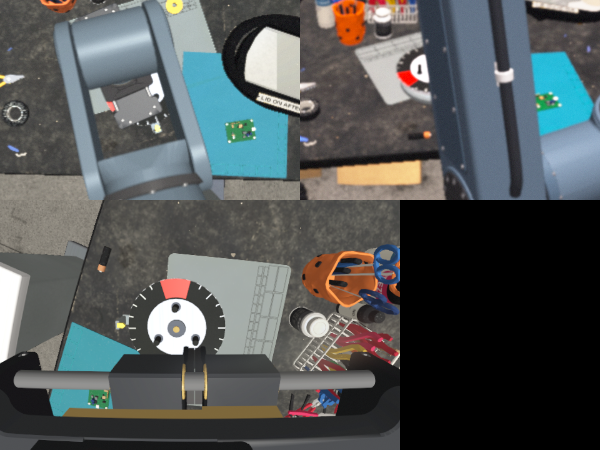

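Call:
jog_arm(
  delta_pos=[
    [-0.3,-0.4,-10],
    [-0.3,-0.4,-15],
    [-0.3,-0.4,-18.6],
    [-0.3,-0.4,-18.6],
    [-0.3,-0.4,-18.6],
    [-0.3,-0.4,-18.6],
  ],
  turn=[0,0,0,0,0,0],
  grip=[1,1,1,1,1,1],
)

```text
time_s: 4.2
position: [0.5164, 0.2598, 0.0678]
tcp_rot: [[-0.417, 0.909, 0.008], [0.909, 0.417, 0.002], [-0.001, 0.008, -1.0]]
force: [-0.0, 0.2, 0.3]
opening: 0.007
grasp_force: 0.0
```

Run:
```python
from h import *
s=read_state();print(s['position'],s['force'])
c=cam('wrist');cv2.imwrite('pics/w3.png',c['color'])
C=np.array([.4971,.2076,.048]); print(proj(c,C),proj(c,C+[-.0864,-.0396,0]),proj(c,s['position']), np.linalg.inv(c['camera_from_world'])[:3,3])
```

```text
[0.51640427 0.25978285 0.06776622] [-0.02877548  0.2333695   0.32185244]
[255.38141672 277.74598263] [121.78204944 276.93430436] [312.20040742 236.36280522] [0.48199591 0.32931014 0.25151216]
```

View pics/w3.png

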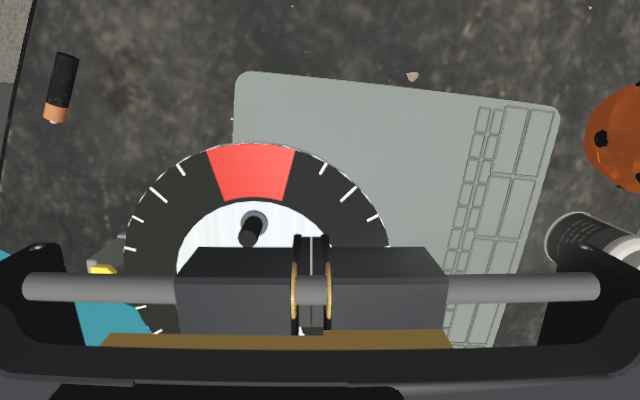

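Call:
jog_arm(
  delta_pos=[
    [0,0,-0.4],
    [0,0,-0.4],
    [-0.55,-0.25,-0.4],
    [-1.27,-0.58,-0.4],
    [-2.45,-1.13,-0.4],
    [-4.0,-1.83,-0.4],
    [-4.05,-0.76,2.6],
    [-4.0,0.36,5],
    [-4.0,0.36,6],
    [-4.0,0.36,6],
  ],
  turn=[0,0,0,0,0,0,0,0,0,0],
  grip=[1,1,1,1,1,1,1,1,1,1],
)

```text
time_s: 5.5
position: [0.4731, 0.2621, 0.1239]
tcp_rot: [[-0.417, 0.909, 0.0], [0.909, 0.417, -0.0], [-0.0, 0.0, -1.0]]
force: [-0.5, -0.7, -0.7]
opening: 0.006
grasp_force: 0.0
```

```bash
cat >> h.py <<'E'
C0=np.array([.4971,.2076,.048])
def red(c):
    im=cv2.cvtColor(c['color'],cv2.COLOR_BGR2HSV)
    m=((im[...,0]<8)|(im[...,0]>172))&(im[...,1]>120)&(im[...,2]>90)
    v,u=np.nonzero(m)
    if len(u)==0: return None,0
    d=np.c_[u,v]; # keep pixels that fall in the annulus on the disc plane
    P=np.array([atz(c,*q,.048) for q in d[::3]])-C0; r=np.hypot(P[:,0],P[:,1]); P=P[(r>.058)&(r<.096)]
    if len(P)<8: return None,len(P)
    a=np.arctan2(P[:,1],P[:,0])-np.radians(202.7); z=np.exp(1j*a).mean(); w=np.angle(np.exp(1j*(a-np.angle(z))))
    lo,hi=np.percentile(w,[2,98])
    return np.degrees(np.angle(z)),(len(P),round(np.degrees(lo)),round(np.degrees(hi)))
def track(n=4,w='wrist'):
    out=[]
    for _ in range(n):
        t=read_state()['time_s']; c=cam(w); a,k=red(c); out.append((round(t,3),a if a is None else round(a,1),k))
    return out
E
python3 - <<'E'
from h import *
for o in track(6): print(o)
s=read_state(); print(s['time_s'],s['position'])
E
```

```text
(5.5, np.float64(-88.9), (809, -17, 17))
(5.55, np.float64(-88.8), (813, -17, 17))
(5.6, np.float64(-88.8), (814, -17, 18))
(5.65, np.float64(-88.9), (814, -17, 17))
(5.7, np.float64(-88.8), (814, -17, 17))
(5.75, np.float64(-88.8), (814, -17, 17))
5.8 [0.47289567 0.26203173 0.12275042]
```

Call:
jog_arm(
  delta_pos=[
    [4,-0.36,0],
    [4,-0.36,-2],
    [4,-0.36,-4.5],
    [4,-0.36,-6.4],
    [4,-0.36,-6.4],
    [4,-0.36,-6.4],
  ],
  turn=[0,0,0,0,0,0],
  grip=[1,1,1,1,1,1],
)

```text
time_s: 6.55
position: [0.5138, 0.2589, 0.0599]
tcp_rot: [[-0.417, 0.909, 0.0], [0.909, 0.417, 0.0], [-0.0, 0.0, -1.0]]
force: [0.3, 0.6, 0.9]
opening: 0.005
grasp_force: 0.0
```

Call:
jog_arm(
  delta_pos=[
    [0,0,0],
    [0,0,0],
  ],
  turn=[0,0],
  grip=[1,1],
)

```text
time_s: 6.8
position: [0.5139, 0.2591, 0.0604]
tcp_rot: [[-0.417, 0.909, 0.001], [0.909, 0.417, 0.0], [-0.0, 0.001, -1.0]]
force: [0.4, -0.9, -0.0]
opening: 0.004
grasp_force: 0.0
```

Call:
jog_arm(
  delta_pos=[
    [-0.55,-0.25,0],
    [-0.9,-0.4,0],
    [-0.9,-0.4,0],
  ],
  turn=[0,0,0],
  grip=[1,1,1],
)

```text
time_s: 7.18
position: [0.5038, 0.2547, 0.0597]
tcp_rot: [[-0.417, 0.909, -0.001], [0.909, 0.417, -0.0], [0.0, -0.001, -1.0]]
force: [-0.6, -0.1, -0.8]
opening: 0.004
grasp_force: 0.0
```

Call:
jog_arm(
  delta_pos=[
    [-0.73,-0.33,0],
    [-1.82,-0.83,0],
    [-3.36,-1.54,0],
    [-3.4,-1.5,0.2],
    [-3.8,-0.6,4],
    [-3.8,-0.2,6],
    [-3.8,-0.2,6],
  ],
  turn=[0,0,0,0,0,0,0],
  grip=[1,1,1,1,1,1,1],
)

```text
time_s: 8.05
position: [0.4683, 0.2537, 0.1213]
tcp_rot: [[-0.417, 0.909, 0.005], [0.909, 0.417, 0.001], [-0.001, 0.005, -1.0]]
force: [-0.5, 0.0, -0.6]
opening: 0.006
grasp_force: 0.0
```

Run:
```python
from h import *
for o in track(6): print(o)
s=read_state(); print(s['time_s'],s['position'])
```

```text
(8.05, np.float64(-88.9), (836, -17, 17))
(8.1, np.float64(-88.7), (843, -17, 18))
(8.15, np.float64(-89.0), (847, -17, 17))
(8.2, np.float64(-88.8), (852, -17, 17))
(8.25, np.float64(-88.8), (852, -17, 17))
(8.3, np.float64(-88.8), (853, -17, 17))
8.35 [0.46581947 0.25247824 0.11862468]
```

Call:
jog_arm(
  delta_pos=[
    [3.8,0.2,0],
    [3.8,0.2,-3],
    [3.8,0.2,-6],
    [3.8,0.2,-6],
    [3.4,0.0,-6],
    [3.4,0.0,-6],
  ],
  turn=[0,0,0,0,0,0],
  grip=[1,1,1,1,1,1],
)

```text
time_s: 9.1
position: [0.5006, 0.2529, 0.0607]
tcp_rot: [[-0.417, 0.909, 0.001], [0.909, 0.417, 0.0], [-0.0, 0.001, -1.0]]
force: [0.5, -0.2, 0.4]
opening: 0.004
grasp_force: 0.0
```

Run:
```python
from h import *
s=read_state(); print(s['position'],s['force'])
S=cam('side'); w=cam('wrist')
a=cv2.resize(S['color'][190:270,280:400],None,fx=5,fy=5,interpolation=2)  # 600x400
b=w['color'][130:330,100:400]
cv2.imwrite('pics/p4.png',np.vstack([a,np.pad(b,((0,0),(0,300),(0,0)))]))
print(proj(S,s['position']),proj(w,s['position']),proj(S,[.4796,.2457,.076]),proj(w,[.4796,.2457,.076]),red(w))
```

```text
[0.50064773 0.25293819 0.06071865] [ 0.52557325 -0.21615249  0.42060901]
[315.68281751 214.85374191] [311.65212237 236.26177977] [319.51516173 215.0031983 ] [272.01235643 243.32623485] (np.float64(-88.93476685333941), (1435, -17, 17))
```

View pics/p4.png

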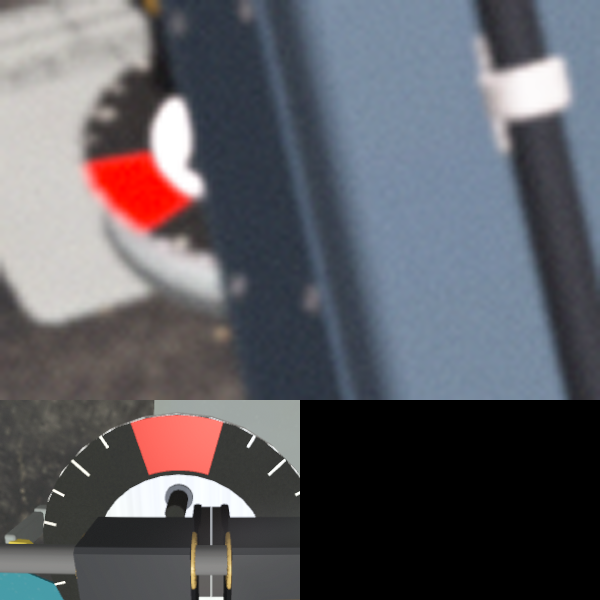

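Call:
jog_arm(
  delta_pos=[
    [-0.4,-0.18,0],
  ],
  turn=[0],
  grip=[1],
)

```text
time_s: 9.32
position: [0.4972, 0.2513, 0.0605]
tcp_rot: [[-0.417, 0.909, 0.002], [0.909, 0.417, 0.001], [-0.0, 0.002, -1.0]]
force: [-0.2, -0.4, 0.2]
opening: 0.003
grasp_force: 0.0
```

Call:
jog_arm(
  delta_pos=[
    [-0.4,-0.18,0],
  ],
  turn=[0],
  grip=[1],
)

```text
time_s: 9.45
position: [0.4922, 0.2492, 0.06]
tcp_rot: [[-0.417, 0.909, 0.0], [0.909, 0.417, 0.0], [-0.0, 0.0, -1.0]]
force: [-1.0, 0.3, 0.3]
opening: 0.0
grasp_force: 0.0
```

Call:
jog_arm(
  delta_pos=[
    [-0.4,-0.18,0],
  ],
  turn=[0],
  grip=[1],
)

```text
time_s: 9.57
position: [0.488, 0.2473, 0.0597]
tcp_rot: [[-0.417, 0.909, -0.0], [0.909, 0.417, -0.0], [0.0, -0.0, -1.0]]
force: [-0.4, 0.0, 1.0]
opening: 0.003
grasp_force: 0.0
```

Run:
```python
from h import *
for o in track(4): print(o)
s=read_state(); print(s['time_s'],s['position'],s['force'])
```

```text
(9.575, np.float64(-88.7), (1449, -17, 17))
(9.625, np.float64(-88.8), (1449, -17, 17))
(9.675, np.float64(-88.9), (1452, -17, 17))
(9.725, np.float64(-88.9), (1448, -17, 17))
9.775 [0.48841205 0.24747359 0.059646  ] [-0.39287414 -0.13896171 -0.11178853]
```

Run:
```python
from h import *
w=cam('wrist'); cv2.imwrite('pics/p5.png',cv2.resize(w['color'][170:300,210:410],None,fx=4,fy=4,interpolation=2))
p=read_state()['position'];print(proj(w,p),proj(w,[.4796,.2457,.076]),proj(w,[.4796,.2457,.048]))
```

```text
[312.49654984 236.42684586] [296.50082125 244.38638229] [298.31686139 226.17767794]
```

View pics/p5.png

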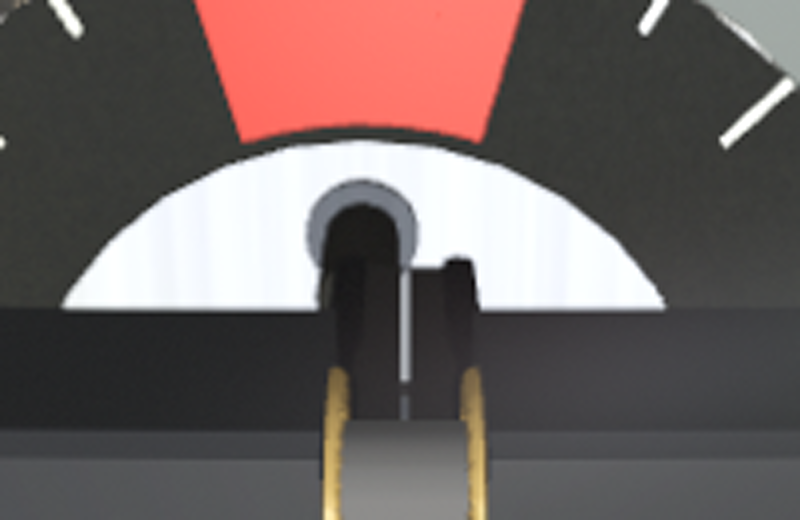

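Call:
jog_arm(
  delta_pos=[
    [2.5,1.14,0],
    [2.5,1.14,0],
    [2.5,1.14,-0.5],
    [2.5,1.14,-0.8],
    [2.5,1.14,-0.8],
  ],
  turn=[0,0,0,0,0],
  grip=[1,1,1,1,1],
)

```text
time_s: 10.45
position: [0.5124, 0.2585, 0.0511]
tcp_rot: [[-0.417, 0.909, -0.002], [0.909, 0.417, -0.001], [0.0, -0.002, -1.0]]
force: [0.6, 0.2, 0.3]
opening: 0.007
grasp_force: 0.0
```

Run:
```python
from h import *
s=read_state(); print(s['time_s'],s['position'],s['force'],s['moment'])
w=cam('wrist'); cv2.imwrite('/tmp/w.png',w['color'])
p=s['position']
for z in(0,.01,.02,.03):
  for e in(-.0095,0,.0095): print(z,e,proj(w,p+[-.417*e,.909*e,z]).round(1))
# dark finger/white boundary column scan
g=cv2.cvtColor(w['color'],cv2.COLOR_BGR2GRAY)
for r in range(222,246,2): print(r,g[r,286:340:3])
```

```text
10.45 [0.51236114 0.25854467 0.05110721] [0.56498299 0.21465684 0.34232088] [ 0.05393309 -0.08206801 -0.0391087 ]
0 -0.0095 [312.2 250.7]
0 0 [312.2 236.3]
0 0.0095 [312.2 221.5]
0.01 -0.0095 [312.2 258.1]
0.01 0 [312.2 243.1]
0.01 0.0095 [312.3 227.7]
0.02 -0.0095 [312.3 266.3]
0.02 0 [312.3 250.6]
0.02 0.0095 [312.3 234.4]
0.03 -0.0095 [312.3 275.3]
0.03 0 [312.3 259. ]
0.03 0.0095 [312.4 242. ]
222 [250 248 249 250 248 251 204  55  56  56  55  56  56  56  55  54  57  55]
224 [250 248 249 250 248 251 248 229  59  54  56  56  55  55  56  56  56  55]
226 [250 248 249 249 248 251 248 246 230  55  56  57  56  55  57  56  58  56]
228 [250 248 249 250 248 251 248 246 247 216  55  56  56  57  58  55  56  56]
230 [250 248 249 249 248 251 248 246 247 252 193  55  56  55  57  55  57  55]
232 [250 247 249 249 248 251 248 246 247 252 251 169  58  55  56  56  56  56]
234 [250 248 249 160 109 205 248 246 247 252 251 250  34  33  53  58  55  56]
236 [250 247 249  21  24 119 191 188 202 195 193 193  25  24  38  57  57  57]
238 [250 247 249  22  22  26  32  33 153  33  34  33  24  24  32  58  56  57]
240 [250 247 234  22  22  29  32  33 153  33  34  34  27  26  26  59  58  57]
242 [250 247 225  24  22  30  32  34 154  33  35  34  27  26  26  58  57  57]
244 [250 247 187  24  25  32  34  34 153  34  35  35  29  28  28 131  59  60]
```

Call:
jog_arm(
  delta_pos=[
    [0,0,-0.2],
    [0,0,-0.3],
  ],
  turn=[0,0],
  grip=[1,1],
)

```text
time_s: 10.75
position: [0.5134, 0.2589, 0.0486]
tcp_rot: [[-0.417, 0.909, -0.0], [0.909, 0.417, -0.0], [0.0, -0.0, -1.0]]
force: [-0.7, -0.3, 0.9]
opening: 0.006
grasp_force: 0.0
```

Call:
jog_arm(
  delta_pos=[
    [0,0,-0.2],
  ],
  turn=[0],
  grip=[1],
)

```text
time_s: 10.88
position: [0.5135, 0.2589, 0.0467]
tcp_rot: [[-0.417, 0.909, 0.0], [0.909, 0.417, 0.0], [-0.0, 0.0, -1.0]]
force: [-0.4, 0.0, 0.7]
opening: 0.008
grasp_force: 0.0
```

Call:
jog_arm(
  delta_pos=[
    [0,0,-0.2],
  ],
  turn=[0],
  grip=[1],
)

```text
time_s: 11.0
position: [0.5134, 0.2589, 0.0445]
tcp_rot: [[-0.417, 0.909, -0.0], [0.909, 0.417, -0.0], [-0.0, -0.0, -1.0]]
force: [0.7, -0.4, 0.7]
opening: 0.003
grasp_force: 0.0
```

Call:
jog_arm(
  delta_pos=[
    [-0.91,-0.42,0],
    [-1.64,-0.75,0],
    [-2.73,-1.25,0],
    [-4.27,-1.96,0],
    [-4.27,-1.9,0.2],
    [-4.6,-1.05,4],
    [-4.6,-1.05,6],
  ],
  turn=[0,0,0,0,0,0,0],
  grip=[1,1,1,1,1,1,1],
)

```text
time_s: 11.88
position: [0.4673, 0.249, 0.106]
tcp_rot: [[-0.417, 0.909, 0.0], [0.909, 0.417, 0.0], [0.0, 0.0, -1.0]]
force: [0.7, 0.7, -0.1]
opening: 0.003
grasp_force: 0.0
```

Run:
```python
from h import *
for o in track(6): print(o)
s=read_state(); print(s['time_s'],s['position'])
```

```text
(11.875, None, 0)
(11.925, None, 0)
(11.975, np.float64(78.4), (29, -3, 3))
(12.025, np.float64(83.4), (46, -9, 8))
(12.075, np.float64(78.7), (48, -5, 6))
(12.125, np.float64(84.7), (38, -5, 6))
12.175 [0.46650093 0.24809884 0.10370492]
```

Call:
jog_arm(
  delta_pos=[
    [5,-0.4,0],
    [10,-0.85,0],
    [10,-0.85,0],
    [10,-0.85,-2],
    [10,-0.85,-4],
  ],
  turn=[0,0,0,0,0],
  grip=[1,1,1,1,1],
)

```text
time_s: 12.8
position: [0.5654, 0.2396, 0.063]
tcp_rot: [[-0.417, 0.909, -0.004], [0.909, 0.417, -0.001], [0.001, -0.004, -1.0]]
force: [-1.1, -0.6, 0.8]
opening: 0.003
grasp_force: 0.0
```

Run:
```python
from h import *
for o in track(14): print(o)
s=read_state(); print(s['time_s'],s['position'],s['force'])
```

```text
(12.8, np.float64(-118.5), (1605, -18, 17))
(12.85, np.float64(-108.3), (1657, -18, 17))
(12.9, np.float64(-98.2), (1648, -18, 18))
(12.95, np.float64(-88.1), (1618, -17, 18))
(13.0, np.float64(-78.0), (1581, -18, 18))
(13.05, np.float64(-67.8), (1525, -17, 18))
(13.1, np.float64(-57.9), (1468, -17, 18))
(13.15, np.float64(-47.7), (1406, -17, 18))
(13.2, np.float64(-37.8), (1341, -17, 18))
(13.25, np.float64(-28.0), (1276, -17, 18))
(13.3, np.float64(-18.3), (1202, -17, 19))
(13.35, np.float64(-8.8), (1124, -17, 19))
(13.4, np.float64(0.9), (1057, -17, 19))
(13.45, np.float64(9.9), (952, -16, 19))
13.5 [0.56758633 0.23988    0.06495363] [-0.73363739 -0.4876378  -0.85940907]
```

Call:
jog_arm(
  delta_pos=[
    [0,0,-1],
    [0,0,-1.5],
    [0,0,-1.5],
    [0,0,-1.5],
    [0,0,-1.5],
    [0,0,-1.5],
    [0,0,-1.5],
    [0,0,-1.5],
    [0,0,-1.5],
    [0,0,-1.5],
    [0,0,-1.5],
    [0,0,-1.5],
  ],
  turn=[0,0,0,0,0,0,0,0,0,0,0,0],
  grip=[1,1,1,1,1,1,1,1,1,1,1,1],
)

```text
time_s: 15.0
position: [0.5674, 0.2399, 0.0496]
tcp_rot: [[-0.417, 0.909, -0.0], [0.909, 0.417, -0.0], [-0.0, -0.0, -1.0]]
force: [-0.8, -0.0, -0.7]
opening: 0.003
grasp_force: 0.0
```

Call:
jog_arm(
  delta_pos=[
    [0,0,0],
    [0,0,0],
    [0,0,0],
    [0,0,0],
    [0,0,0],
    [0,0,0],
    [0,0,0],
    [0,0,0],
    [0,0,0],
    [0,0,0],
    [0,0,0],
    [0,0,0],
  ],
  turn=[0,0,0,0,0,0,0,0,0,0,0,0],
  grip=[1,1,1,1,1,1,1,1,1,1,1,1],
)

```text
time_s: 16.5
position: [0.5675, 0.2399, 0.0497]
tcp_rot: [[-0.417, 0.909, 0.0], [0.909, 0.417, 0.0], [-0.0, 0.0, -1.0]]
force: [-0.9, -0.4, -0.8]
opening: 0.003
grasp_force: 0.0
```

Call:
jog_arm(
  delta_pos=[
    [0,0,0],
    [0,0,0],
    [0,0,0],
    [0,0,0],
    [0,0,0],
    [0,0,0],
    [0,0,0],
    [0,0,0],
    [0,0,0],
    [0,0,0],
    [0,0,0],
    [0,0,0],
  ],
  turn=[0,0,0,0,0,0,0,0,0,0,0,0],
  grip=[1,1,1,1,1,1,1,1,1,1,1,1],
)

```text
time_s: 18.0
position: [0.5674, 0.2399, 0.0496]
tcp_rot: [[-0.417, 0.909, -0.0], [0.909, 0.417, -0.0], [0.0, -0.0, -1.0]]
force: [0.6, 0.3, -0.8]
opening: 0.007
grasp_force: 0.0
```

Call:
jog_arm(
  delta_pos=[
    [0,0,0],
    [0,0,0],
    [0,0,0],
    [0,0,0],
    [0,0,0],
    [0,0,0],
    [0,0,0],
    [0,0,0],
    [0,0,0],
    [0,0,0],
    [0,0,0],
    [0,0,0],
  ],
  turn=[0,0,0,0,0,0,0,0,0,0,0,0],
  grip=[1,1,1,1,1,1,1,1,1,1,1,1],
)

```text
time_s: 19.5
position: [0.5674, 0.2399, 0.0496]
tcp_rot: [[-0.417, 0.909, -0.0], [0.909, 0.417, -0.0], [0.0, -0.0, -1.0]]
force: [-0.1, 0.2, 0.8]
opening: 0.006
grasp_force: 0.0
```

Call:
jog_arm(
  delta_pos=[
    [0,0,0],
    [0,0,0],
    [0,0,0],
    [0,0,0],
    [0,0,0],
    [0,0,0],
    [0,0,0],
    [0,0,0],
    [0,0,0],
    [0,0,0],
    [0,0,0],
    [0,0,0],
  ],
  turn=[0,0,0,0,0,0,0,0,0,0,0,0],
  grip=[1,1,1,1,1,1,1,1,1,1,1,1],
)

```text
time_s: 21.0
position: [0.5674, 0.2399, 0.0496]
tcp_rot: [[-0.417, 0.909, -0.0], [0.909, 0.417, -0.0], [0.0, -0.0, -1.0]]
force: [-0.4, -0.9, -0.7]
opening: 0.003
grasp_force: 0.0
```

Run:
```python
from h import *
for o in track(4): print(o)
s=read_state(); print(s['time_s'],s['position'],s['force'])
w=cam('wrist');p=s['position']
g=cv2.cvtColor(w['color'],cv2.COLOR_BGR2GRAY)
for r in range(218,244,2): print(r,g[r,286:340:3])
```

```text
(21.0, np.float64(-177.4), (347, -15, 5))
(21.05, np.float64(-175.5), (477, -15, 6))
(21.1, np.float64(-173.7), (610, -14, 8))
(21.15, np.float64(-172.0), (743, -14, 9))
21.2 [0.56745379 0.23986399 0.04965279] [ 0.93675519 -0.29902988 -0.14599816]
218 [122 122 123 123 124 124 124 125 125 125 126 126 126 126 126 126 126 127]
220 [122 122 122 123 123 124 123 124 124 125 125 125 125 125 126 126 125 125]
222 [120 121 122 122 122 123 124 123 124 124 124 123 124 124 125 125 124 125]
224 [120 121 121 121 121 122 122 123 123 123 124 124 124 124 125 124 124 124]
226 [120 121 120 121 121 122 122 122 122 123 123 123 124 123 123 123 123 123]
228 [116 120 120 120 121 121 121 121 122 122 122 122 122 122 122 123 122 122]
230 [113 119 120 120 120 121 121 122 122 122 122 122 122 122 122 123 122 122]
232 [111 119 119 119 120 120 120 121 121 121 121 121 121 121 121 121 122 121]
234 [110 118 119  67  46  90 119 120 120 120 120 120  69  60 115 121 121 121]
236 [108 117 118  16  14  51  86  85  93  87  87  86  18  18  67 121 120 120]
238 [107 117 117  18  12  19  23  24  69  23  23  24  17  17  41 120 120 120]
240 [106 116 106  15  17  20  24  22  69  23  25  25  21  18  16 120 119 119]
242 [107 116 101  16  17  22  25  23  69  23  25  22  18  17  20 118 118 119]
```

Call:
jog_arm(
  delta_pos=[
    [0,0,-0.5],
    [0,0,-1.0],
    [0,0,-1.4],
    [0,0,-1.4],
    [0,0,-1.4],
    [0,0,-1.4],
    [0,0,-1.4],
  ],
  turn=[0,0,0,0,0,0,0],
  grip=[1,1,1,1,1,1,1],
)

```text
time_s: 22.12
position: [0.5676, 0.2399, 0.0358]
tcp_rot: [[-0.417, 0.909, 0.0], [0.909, 0.417, 0.0], [-0.0, 0.0, -1.0]]
force: [0.0, 1.3, 0.4]
opening: 0.006
grasp_force: 0.0
```

Run:
```python
from h import *
for o in track(6): print(o)
s=read_state(); print(s['time_s'],s['position'],s['force'])
```

```text
(22.125, np.float64(-121.7), (2068, -17, 17))
(22.175, np.float64(-118.8), (2081, -17, 17))
(22.225, np.float64(-116.1), (2089, -17, 17))
(22.275, np.float64(-113.4), (2101, -17, 17))
(22.325, np.float64(-110.7), (2108, -17, 17))
(22.375, np.float64(-108.0), (2111, -17, 17))
22.425 [0.56744702 0.23986633 0.03567656] [ 0.00851628  0.3297873  -0.74682499]
```

Call:
jog_arm(
  delta_pos=[
    [0,0,0],
    [0,0,0],
    [0,0,0],
    [0,0,0],
    [0,0,0],
    [0,0,0],
    [0,0,0],
    [0,0,0],
    [0,0,-0.1],
    [0,0,-0.2],
    [0,0,-0.2],
  ],
  turn=[0,0,0,0,0,0,0,0,0,0,0],
  grip=[1,1,1,1,1,1,1,1,1,1,1],
)

```text
time_s: 23.8
position: [0.5673, 0.2398, 0.0335]
tcp_rot: [[-0.417, 0.909, -0.0], [0.909, 0.417, -0.0], [0.0, -0.0, -1.0]]
force: [0.6, 0.4, 1.1]
opening: 0.004
grasp_force: 0.0
```

Run:
```python
from h import *
for o in track(2): print(o)
s=read_state(); print(s['time_s'],s['position'],s['force'])
```

```text
(23.8, np.float64(-37.4), (1720, -17, 18))
(23.85, np.float64(-35.2), (1688, -17, 18))
23.9 [0.56742937 0.23987051 0.03359175] [-0.21970172 -0.32771286 -0.35520788]
```

Call:
jog_arm(
  delta_pos=[
    [0,0,0],
    [0,0,-0.05],
    [0,0,-0.2],
  ],
  turn=[0,0,0],
  grip=[1,1,1],
)

```text
time_s: 24.28
position: [0.5675, 0.2399, 0.0317]
tcp_rot: [[-0.417, 0.909, 0.0], [0.909, 0.417, 0.0], [-0.0, 0.0, -1.0]]
force: [-0.3, 0.3, 0.4]
opening: 0.005
grasp_force: 0.0
```

Call:
jog_arm(
  delta_pos=[
    [0,0,-0.2],
  ],
  turn=[0],
  grip=[1],
)

```text
time_s: 24.4
position: [0.5675, 0.2399, 0.0295]
tcp_rot: [[-0.417, 0.909, 0.0], [0.909, 0.417, 0.0], [0.0, 0.0, -1.0]]
force: [-0.1, -0.4, 0.8]
opening: 0.003
grasp_force: 0.0
```

Call:
jog_arm(
  delta_pos=[
    [0,0,-0.2],
  ],
  turn=[0],
  grip=[1],
)

```text
time_s: 24.52
position: [0.5674, 0.2398, 0.0275]
tcp_rot: [[-0.417, 0.909, -0.0], [0.909, 0.417, -0.0], [0.0, -0.0, -1.0]]
force: [-0.2, 0.5, 0.2]
opening: 0.004
grasp_force: 0.0
```

Call:
jog_arm(
  delta_pos=[
    [0,0,-0.25],
  ],
  turn=[0],
  grip=[1],
)

```text
time_s: 24.65
position: [0.5674, 0.24, 0.0257]
tcp_rot: [[-0.417, 0.909, -0.0], [0.909, 0.417, 0.0], [0.0, -0.0, -1.0]]
force: [-3.9, -0.5, 16.0]
opening: 0.008
grasp_force: 8.3
```

Call:
jog_arm(
  delta_pos=[
    [0,0,0.03],
  ],
  turn=[0],
  grip=[1],
)

```text
time_s: 24.78
position: [0.5676, 0.2399, 0.0258]
tcp_rot: [[-0.417, 0.909, 0.0], [0.909, 0.417, 0.0], [-0.0, 0.0, -1.0]]
force: [-0.3, 0.4, 1.5]
opening: 0.003
grasp_force: 0.8
```

Run:
```python
from h import *
for o in track(4): print(o)
s=read_state(); print(s['time_s'],s['position'],s['force'])
```

```text
(24.775, np.float64(-9.9), (862, -10, 11))
(24.825, np.float64(-9.9), (863, -10, 12))
(24.875, np.float64(-9.9), (863, -10, 12))
(24.925, np.float64(-9.9), (863, -9, 12))
24.975 [0.56753604 0.23988565 0.02575876] [-0.30233283 -0.67831688  4.34332594]
```

Call:
jog_arm(
  delta_pos=[
    [0,0,0],
    [0,0,0],
    [0,0,0],
    [0,0,0],
  ],
  turn=[0,0,0,0],
  grip=[1,1,1,1],
)

```text
time_s: 25.48
position: [0.5676, 0.2399, 0.0258]
tcp_rot: [[-0.417, 0.909, 0.0], [0.909, 0.417, 0.0], [-0.0, 0.0, -1.0]]
force: [-1.9, 0.4, 5.0]
opening: 0.003
grasp_force: 2.6
```

Run:
```python
from h import *
print(track(1)); s=read_state(); print(s['time_s'],s['position'],s['force'])
w=cam('wrist')['color'];t=cam('top')['color'];d=cam('side')['color']
cv2.imwrite('pics/fin.png',np.vstack([w[100:400],np.hstack([cv2.resize(t[170:270,300:407],(320,300)),cv2.resize(d[190:290,270:377],(320,300))])]))
```

```text
[(25.475, np.float64(-9.9), (863, -10, 12))]
25.525 [0.56756414 0.23990054 0.02573456] [-1.22350925 -0.91809016  5.45396299]
```

View pics/fin.png

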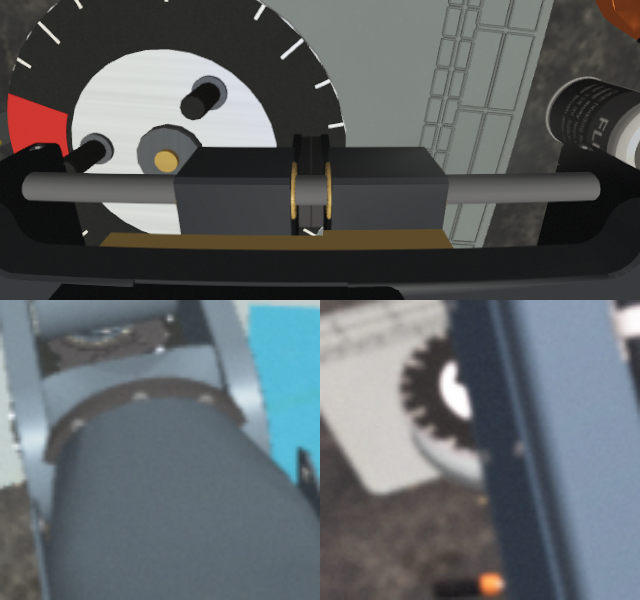

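Run:
```python
from h import *
c=cam('wrist')
for q in[(96,249),(210,192),(8,194),(72,213)]:
    P=atz(c,*q,.048)-C0; print(np.hypot(*P[:2]),(np.degrees(np.arctan2(P[1],P[0]))-202+180)%360-180)
```

```text
0.04168081344364419 0.7530149847654002
0.04210112171279471 -124.10953415100789
0.09220161705091563 -18.28606605758415
0.05575793957062949 -20.911516690899134
```

```bash
python3 -c "
from rig import *
print(hand_in())"
```

```text
the job is handed in; nothing more can be done
None
```

The job is handed in: flicked anticlockwise, the disc ran free for well over two passes, then a closed fingertip braked it with the red sector's middle about 2° from the pointer. The fingertip still presses on the flat top at about 5 N; braking peaked at 16 N or more, and the first two flicks missed because the closed fingers end above the given TCP.

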